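Load the full-arch model into the dental scanner

TASK

Set the full-arch stone model (the horseshoe of teeth) upright on the round plate of the scanner's carriage and let go of it, while the carriage is still at the loading end. Then push the carriage fully home against its end stops under the scanner's camera head, with the model still standing on the plate. Push in the middle of the carriage's rear edge: it jams in its guides when pushed off-centre.

Things in the scene. Friction and masses are not known exactly. Their poses are not given: they have to be found in the camera images.
- arch: Full-arch dental model, beige stone, known by its whole horseshoe of teeth (a narrow half-arch strip and plain white blocks lie near). D-shaped base 60 long (own x, round front at +x), 50 wide, 20 high, flat parallel sides at y = +-25 for x = -30 to +12; teeth to 32 high; 120 g. Origin: centre of the underside, z up. Stands on the bench (z = 0) at any yaw.
- carriage: Dark steel carriage captive in the scanner's guides, 450 g, moved by 2 to 10 N. Own x: towards home. Rear edge: flat face at x = -41, 136 wide, 0 to 20 high; front at x = +35. In its middle a round aluminium plate 72 wide, top 24 above the origin, for the model. Black shoes 60 long at its ends (y = +-80) wedge if it is pushed over 15 to 25 off centre. Origin: centre of the underside.
- scanner: Scanner fixed to the bench. Grey bed 280 long (own x) by 206, top 6 above the bench, open at the -x end; side guides 162 apart, 33 high. White housing from x = +140; camera head 180 high, its front at x = +165. Origin: bench level, centre of the bed; x along the travel, towards home. Carriage origin starts at x = -80 to -60, y = 0; home against the black end stops at x = +45.
Things that resemble listed ones, but are neither listed nor needed, are in the scene too. What is shaped like the carriage but turquoise is not meant. What is shaped like the arch but pink is not meant.

How it is judged:
By the outcome, as a careful person would: the job done as asked, in the order asked, and still so for the second after the job is handed in, with the robot touching nothing.
It also fails if it takes over 48 s, if anything falls off the work surface, if the arm or the gripper's body presses on something with over 40 N, if the wrist force passes 120 N, or if a joint passes its speed limit or range.

ROBOT

A 6-joint arm with a two-finger parallel gripper is mounted at the origin on the work surface. World frame = base frame: x ahead of the robot, y to its left, z up, the work surface at z = 0. Lengths are in m, angles in rad, forces in N, time in s.
With the tool pointing down it reaches from about 0.25 to 0.8 m from the base axis. Payload 8.5 kg.
Tool frame: the origin (TCP) lies at the very end of the fingers, on their centre line; the grasp point (between the pads) lies r.hold_point_z behind it (r.hold_point_z is the distance from the TCP to the grasp point, in m); z points along the fingers, y is the line along which they close (so a half turn about z gives the same grasp; the last joint's range is limited). The gripper opens to 85 mm and grips with 20 to 120 N. Pads are 22 mm wide; open, the fingers measure 114 mm over their backs; the gripper's body (76 mm by 85 mm) begins 54 mm behind the grasp point. The pads swing forward as they close: fully open they stand 13 mm farther back than shut.
Start: joints at [1.133, 0.238, -0.013, 1.319, 0, 1.571], TCP at [0.223, 0.475, 0.231] pointing down, gripper open.
Joint ranges: [-2.66, 2.66], [-1.03, 1.9], [-1.14, 1.46], [-1.82, 2.27], [-1.45, 1.34], [-3.14, 3.14]. Speed limits (rad/s): [2.22, 2.22, 2.79, 3.14, 3.14, 3.14].

INTERFACE

Orientations are given as a unit quaternion [w, x, y, z].
In Python, from workcell import get_state, optics, order, r gives the robot as it stands.
- The arm moves only by the tool drive_tool, never from a script. Its argument "deltas" is a list of rows, each a list of 6 numbers: the shift along the tool's x, y, z in mm, then the turn, a rotation vector about the tool's x, y, z in degrees. A call has 1 to 8 rows; each row is the pose to reach, as a shift and turn from the pose commanded when the call began, along the tool's axes at that moment; what a row does not reach only later rows make up. A row lasts 1/10 s, in which the tool goes at most 50 mm and 8.59 degrees, less where a joint would pass 70% of its speed; a pose out of reach is approached as far as the arm can. A call with a gripper value outside its range is refused whole. "jaw" is the finger opening in mm, from 0 to 85.4, set as the call begins (left out, the last holds). The fingers move at their own pace and stop on an object; the grip force is fixed at half the most. Time passes only in rows, so rows that repeat a pose let the fingers close. It gives the time, the measured TCP pose, the force, the opening and the grip force at its end, in the units of the state.
- get_state(): the state, without advancing time (a new reading comes with each control period).
- optics.get_image(name): name is "scene" or "top" or "wrist"; returns a dict with "color" (400x640x3 uint8, blue, green, red), "depth" (400x640 float32, m along the optical axis (not along the pixel's ray), 0 where there is no reading), "fx", "fy", "cx", "cy" (pixels), "camera_from_world" (4x4, takes a point from world to camera coordinates). Camera axes: x right, y up, looking along -z (the intrinsics and any distortion apply to the point x, -y, -z); pixel columns grow to the right and rows downward; lengths in m; the calibration is good to about 2 mm. A picture is of the moment at which its call begins.
- order.finish_job(): hands the job in; it is judged then, once.
Trained networks look in a picture, given as the dict that the camera call returned (one of the last four; its "shot" number tells which), for a name from the list of things; names that differ only in an ending like _2 or _b are one class to them, and where a whole thing is asked for, a point or a joint stands for the part that bears it (a point fixed in the world has none). Each returns a list of dicts, best first, with "conf" (0 to 1); they miss things now and then, are a little off and sometimes report something else, mostly with a low value. They report only what shows in the picture. A call takes as long as a camera call. They do not tell look-alikes from the thing itself.
- optics.look_for(picture, target): "rect" ([left, top, right, bottom] in pixels, round what is visible of it).
- optics.tip_of(picture, target): "centre" ([row, column] in pixels: a listed point, or the origin of a listed thing).
The state is a dict: "time": time; "joint_pos": joint angles; "joint_velocities": joint speeds; "effort": joint torques, N m; "ee_pos": TCP position; "eef_rot": TCP orientation; "ft_force": force on the tool from outside, world axes, zero at the start; "torque": the same for the moment, N m; "gripper_width": opening from 0.0 (shut) to 1.0 (fully open); "grip_force": force on a finger pad.
Only numpy, scipy, OpenCV 4.12 (cv2) and the standard library are available. Lean on these libraries where they do the work, as an engineer would, in place of code of your own. Each camera call takes 0.05 s, during which the arm holds its last target. There are 200 camera calls.

## Working session

There is one attempt and no reset: what is moved stays moved. The work goes in short steps, Python scripts to look and compute and a tool call to move; the robot and the scene stay as the last step left them, time stands still between calls to the robot, and variables do not carry over. Pictures are saved under pics/ and viewed, at most 10 in all, crops included, and the job is handed in when it is done.

Besides the shell and the picture viewer there is one more tool, called after "Call:" as name(argument=value, ...) on one line, values as JSON. drive_tool: Moves the arm, as the interface text tells. Its arguments: {"type":"object","properties":{"deltas":{"type":"array"},"jaw":{"type":"number"}},"required":["deltas"]}

```bash
mkdir -p pics; cat > h.py <<'E'
import numpy as np, cv2
from workcell import get_state, optics, order, r
def cloud(p):
    d=p["depth"]; v,u=np.mgrid[:d.shape[0],:d.shape[1]]
    X=np.stack([(u-p["cx"])/p["fx"]*d,-(v-p["cy"])/p["fy"]*d,-d,np.ones_like(d)],-1)
    W=X@np.linalg.inv(p["camera_from_world"]).T
    W=W[...,:3]; W[d==0]=np.nan; return W
E
python3 - <<'E'
from h import *
s=get_state(); print(s, r.hold_point_z)
ims=[]
for n in ["top","scene"]:
    p=optics.get_image(n); W=cloud(p)
    np.savez(n+".npz",W=W,c=p["color"])
    cv2.imwrite(f"pics/{n}1.png",p["color"])
    print(n,[k for k in p if k not in("color","depth")])
    for t in ["arch","carriage","scanner"]:
        for q in optics.look_for(p,t)[:4]: print(t,"rect",np.round(q["rect"]),round(q["conf"],2))
        for q in optics.tip_of(p,t)[:4]:
            a,b=np.round(q["centre"]).astype(int); print(t,"tip",a,b,round(q["conf"],2),W[np.clip(a,0,399),np.clip(b,0,639)].round(3))
E
```

```text
{'time': 0.0, 'joint_pos': array([ 1.13301074e+00,  2.38804353e-01, -1.42426340e-02,  1.31919149e+00,
        3.27623198e-05,  1.57077868e+00]), 'joint_velocities': array([ 3.66058787e-04, -2.13061491e-04,  1.29217341e-03,  2.64866488e-05,
        9.75692109e-04,  8.31053914e-05]), 'effort': array([-3.68390014e-03, -5.38782799e+01,  3.46440160e+01,  1.85492006e-02,
       -2.79367496e-04, -6.60058035e-06]), 'ee_pos': array([0.22238493, 0.47512585, 0.23066978]), 'eef_rot': array([-1.72577564e-04,  2.17140315e-01,  9.76140135e-01, -7.00312245e-04]), 'ft_force': array([0.07290844, 0.18245766, 0.70917732]), 'torque': array([-0.03136944,  0.02064131, -0.03022952]), 'grip_force': 0.0, 'gripper_width': 1.0027102620486554} 0.0187
top ['fx', 'fy', 'cx', 'cy', 'camera_from_world', 'shot']
arch rect [168. 201. 186. 224.] 0.66
arch rect [132. 199. 150. 221.] 0.62
arch tip 210 183 0.6 [0.521 0.275 0.031]
arch tip 208 144 0.52 [0.53  0.394 0.029]
carriage rect [307. 208. 356. 236.] 0.93
carriage rect [478. 193. 517. 249.] 0.86
carriage tip 218 492 0.84 [ 0.476 -0.656  0.024]
carriage tip 222 331 0.74 [ 0.474 -0.171  0.035]
scanner rect [286. 110. 365. 245.] 0.64
scanner tip 196 326 0.64 [ 0.556 -0.158  0.003]
scene ['fx', 'fy', 'cx', 'cy', 'camera_from_world', 'shot']
arch rect [479. 253. 503. 279.] 0.89
arch rect [442. 237. 460. 256.] 0.81
arch tip 271 489 0.88 [0.557 0.413 0.036]
arch tip 250 446 0.83 [0.531 0.281 0.024]
carriage rect [288. 175. 340. 204.] 0.78
carriage rect [166. 123. 196. 166.] 0.78
carriage tip 194 313 0.85 [ 0.501 -0.165  0.033]
carriage tip 146 183 0.64 [ 0.483 -0.654  0.027]
scanner rect [248. 165. 352. 284.] 0.73
scanner tip 212 306 0.69 [ 0.558 -0.166  0.009]
```

View pics/top1.png

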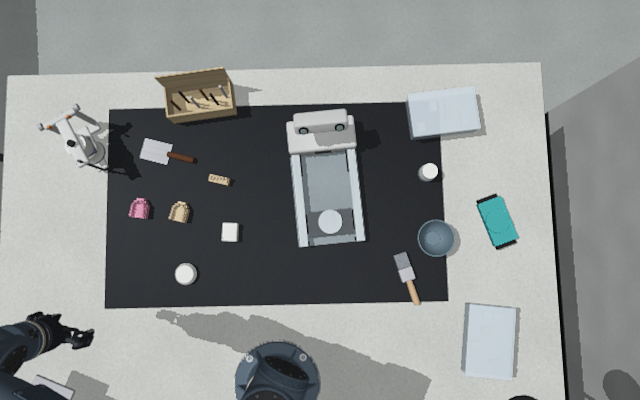

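View pics/scene1.png

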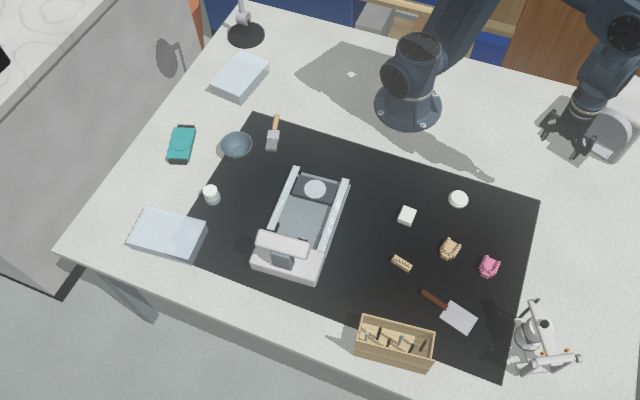

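The top view shows the beige arch at (row 212, col 180), with the pink one at (209, 140). The scanner's carriage with the round plate is at (222, 330), and the turquoise look-alike is at (220, 498). The scene view agrees: beige arch at (248, 450), plate at (188, 315). Next I measure both poses from the depth data.

```bash
cat >> h.py <<'E'
from scipy.spatial.transform import Rotation as Ro
def rect(P):
    c,s,a=cv2.minAreaRect((P[:,:2]*1000).astype(np.float32)); return np.round(c,1),np.round(s,1),round(a,1)
def deltas(x,y,z,yaw):
    """tool-frame shift (mm) and turn (deg) to TCP x,y,z(mm), tool y axis at world heading yaw(deg, mod 180)"""
    s=get_state(); q=s["eef_rot"]; R=Ro.from_quat(q[[1,2,3,0]])
    M=R.as_matrix(); cur=np.degrees(np.arctan2(M[1,1],M[0,1])); 
    d=(yaw-cur+90)%180-90; t=np.radians(cur+d)
    ty=np.array([np.cos(t),np.sin(t),0]); tz=np.array([0,0,-1.]); T=np.stack([np.cross(ty,tz),ty,tz],1)
    rv=np.degrees((R.inv()*Ro.from_matrix(T)).as_rotvec())
    sh=M.T@(np.array([x,y,z])-s["ee_pos"]*1000)
    print("t",round(s["time"],2),"tcp",(s["ee_pos"]*1000).round(1),"yaw",cur.round(1),"q6",s["joint_pos"][5].round(2),"->",sh.round(1),rv.round(2),"alt turn",d)
E
python3 - <<'E'
from h import *
for n in ["top","scene"]:
    f=np.load(n+".npz"); W=f["W"]; X,Y,Z=W[...,0],W[...,1],W[...,2]
    m=(abs(X-.53)<.05)&(abs(Y-.28)<.05)&(Z>.012)&(Z<.05); print(n,"arch",m.sum(),rect(W[m]),W[m].mean(0))
    m=(abs(X-.53)<.3)&(abs(Y+.16)<.15)&(Z>.025)&(Z<.045); print("guides",m.sum(),rect(W[m]))
    hsv=cv2.cvtColor(f["c"],cv2.COLOR_BGR2HSV)
    m=(abs(X-.475)<.05)&(abs(Y+.165)<.05)&(Z>.02)&(Z<.04)&(f["c"].min(-1)>130); print("plate",m.sum(),rect(W[m]),np.median(W[m],0))
deltas(510,275,250,90)
E
```

```text
top arch 306 (array([518.1, 288.1]), array([57. , 64.4]), 59.5) [0.51729438 0.28812592 0.02444794]
guides 2652 (array([ 555.7, -159.8]), array([286.8, 200.5]), 4.2)
plate 477 (array([ 477.6, -165.4]), array([72.8, 91.2]), 3.4) [ 0.47774787 -0.16784361  0.03106302]
scene arch 287 (array([525.4, 287.6]), array([49.9, 73.9]), 73.5) [0.52110969 0.28996573 0.0233795 ]
guides 2062 (array([ 601.2, -160. ]), array([384.3, 207.8]), 4.8)
plate 351 (array([ 474.4, -168.8]), array([78.2, 71.3]), 23.3) [ 0.47804691 -0.16774546  0.03006145]
t 0.7 tcp [222.5 475.4 231.3] yaw 64.9 q6 1.57 -> [-345.3  -59.7  -18.7] [ -0.    -0.   -25.08] alt turn 25.084657242413186
```

Call:
drive_tool(deltas=[[-43, -8, -2, 0, 0, -3], [-86, -15, -4, 0, 0, -6], [-130, -22, -8, 0, 0, -9], [-173, -30, -10, 0, 0, -12], [-216, -38, -12, 0, 0, -15], [-260, -45, -14, 0, 0, -19], [-303, -52, -16, 0, 0, -22], [-345, -60, -19, 0, 0, -25]], jaw=85)

```text
time: 1.5
ee_pos: [0.511, 0.2735, 0.2503]
eef_rot: [0.0, -0.0, 1.0, 0.0]
ft_force: [0.7, 0.5, -0.1]
gripper_width: 0.996
grip_force: 0.0
```

```bash
python3 - <<'E'
from h import *
p=optics.get_image("wrist"); W=cloud(p); cv2.imwrite("pics/w1.png",p["color"]); np.savez("w1.npz",W=W,c=p["color"])
X,Y,Z=W[...,0],W[...,1],W[...,2]
for q in optics.tip_of(p,"arch")[:3]: print(q, W[tuple(np.round(q["centre"]).astype(int))])
for lo,hi in [(.005,.017),(.01,.05),(.0175,.023),(.025,.05)]:
    m=(abs(X-.52)<.05)&(abs(Y-.285)<.05)&(Z>lo)&(Z<hi); print(lo,hi,m.sum(),rect(W[m]) if m.sum()>5 else 0, W[m].mean(0))
m=(abs(X-.52)<.15)&(abs(Y-.285)<.15)&(Z<.005);print(np.nanmedian(Z[m]))
deltas(510,275,250,90)
E
```

```text
{'centre': [165.8, 329.7], 'conf': 0.83} [0.51291191 0.28721348 0.02083891]
{'centre': [179.3, 428.3], 'conf': 0.73} [0.5288629  0.40504548 0.02041337]
0.005 0.017 74 (array([503.5, 281.6]), array([41. , 67.1]), 42.2) [0.49465523 0.29024436 0.01102974]
0.01 0.05 1880 (array([518.4, 289. ]), array([50. , 59.9]), 74.9) [0.51371315 0.28955584 0.02314235]
0.0175 0.023 1103 (array([518.4, 289.1]), array([49.9, 59.9]), 74.8) [0.51373556 0.28971133 0.01985349]
0.025 0.05 637 (array([515., 290.]), array([45.2, 49.7]), 75.7) [0.51480281 0.28953418 0.02936499]
0.0008924129312213591
t 1.6 tcp [513.3 272.  250. ] yaw 89.8 q6 0.49 -> [ 3.3  3.  -0. ] [-0.04  0.07 -0.24] alt turn 0.2405469509609759
```

View pics/w1.png

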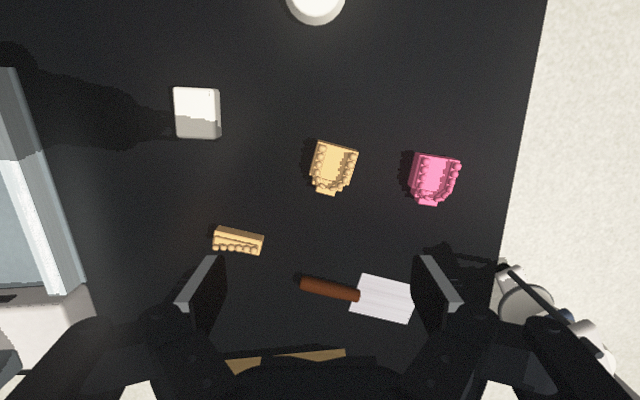

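The wrist view shows the beige arch at (167, 332), teeth up, its flat back at the top and its round front pointing down-left (world heading -15°). Its measured size of 50 × 60 matches the description. Next I move over it.

Call:
drive_tool(deltas=[[0, 5, 40, 0, 0, 5], [-1, 11, 85, 0, 0, 10], [-2, 15, 130, 0, 0, 15], [-2, 15, 165, 0, 0, 15], [-2, 15, 185, 0, 0, 15], [-2, 15, 185, 0, 0, 15]], jaw=85)

```text
time: 2.2
ee_pos: [0.5093, 0.2891, 0.0623]
eef_rot: [-0.002, 0.131, 0.991, -0.002]
ft_force: [-0.9, -0.1, 0.4]
gripper_width: 0.994
grip_force: 0.0
```

```bash
python3 - <<'E'
from h import *
for i in range(3):deltas(512.6,290.6,1,75)
p=optics.get_image("wrist"); W=cloud(p); 
X,Y,Z=W[...,0],W[...,1],W[...,2]
m=(abs(X-.52)<.04)&(abs(Y-.289)<.04)&(Z>.0175)&(Z<.023); print(m.sum(),rect(W[m]))
deltas(512.6,290.6,1,75)
E
```

```text
t 2.2 tcp [509.3 289.1  62.3] yaw 74.9 q6 0.78 -> [-3.1  2.6 61.3] [-0.23 -0.24 -0.07] alt turn 0.07316740990737003
t 2.2 tcp [509.3 289.1  62.3] yaw 74.9 q6 0.78 -> [-3.1  2.6 61.3] [-0.23 -0.24 -0.07] alt turn 0.07316740990737003
t 2.2 tcp [509.3 289.1  62.3] yaw 74.9 q6 0.78 -> [-3.1  2.6 61.3] [-0.23 -0.24 -0.07] alt turn 0.07316740990737003
3525 (array([519., 289.]), array([50. , 60.7]), 75.0)
t 2.25 tcp [510.4 289.7  64.4] yaw 74.9 q6 0.78 -> [-2.   1.6 63.4] [-0.11 -0.12 -0.07] alt turn 0.07162501601695226
```

Call:
drive_tool(deltas=[[-2, 1, 25, 0, 0, 0], [-2, 1, 48, 0, 0, 0], [-2, 1, 60, 0, 0, 0], [-2, 1, 63, 0, 0, 0], [-2, 1, 63, 0, 0, 0]])

```text
time: 2.75
ee_pos: [0.5142, 0.2906, 0.0031]
eef_rot: [0.0, 0.131, 0.991, 0.0]
ft_force: [0.4, 1.1, 0.4]
gripper_width: 0.993
grip_force: 0.0
```

Call:
drive_tool(deltas=[[0, 0, 0, 0, 0, 0], [0, 0, 0, 0, 0, 0], [0, 0, 0, 0, 0, 0], [0, 0, 0, 0, 0, 0], [0, 0, 0, 0, 0, 0], [0, 0, 0, 0, 0, 0], [0, 0, 0, 0, 0, 0], [0, 0, 0, 0, 0, 0]], jaw=40)

```text
time: 3.55
ee_pos: [0.5144, 0.2906, 0.0035]
eef_rot: [0.001, 0.131, 0.991, 0.0]
ft_force: [-1.4, -0.5, 6.2]
gripper_width: 0.571
grip_force: 62.6
```

Call:
drive_tool(deltas=[[0, 0, -15, 0, 0, 0], [0, 0, -50, 0, 0, 0], [0, 0, -100, 0, 0, 0], [0, 0, -150, 0, 0, 0], [0, 0, -190, 0, 0, 0], [0, 0, -200, 0, 0, 0], [0, 0, -200, 0, 0, 0]])

```text
time: 4.25
ee_pos: [0.5146, 0.2907, 0.2042]
eef_rot: [0.001, 0.131, 0.991, 0.001]
ft_force: [0.8, 0.8, -2.0]
gripper_width: 0.57
grip_force: 62.4
```

```bash
python3 -c "
from h import *
deltas(520,-165,200,94.3); print(get_state()['gripper_width'],get_state()['grip_force'])"
```

```text
t 4.25 tcp [514.6 290.7 204.2] yaw 74.9 q6 0.78 -> [-123.8 -438.6    3.4] [  0.12   0.18 -19.38] alt turn 19.38386245842699
0.5696107772072024 62.433961629867554
```

Call:
drive_tool(deltas=[[-7, -25, 0, 0, 0, -2], [-17, -60, 0, 0, 0, -4], [-28, -100, 0, 0, 0, -7], [-39, -140, 0, 0, 0, -9], [-51, -180, 0, 0, 0, -11], [-62, -220, 0, 0, 0, -13], [-73, -260, 0, 0, 0, -15], [-85, -300, 0, 0, 0, -17]])

```text
time: 5.05
ee_pos: [0.5164, -0.0231, 0.2002]
eef_rot: [-0.002, -0.017, 1.0, 0.0]
ft_force: [0.7, 0.8, -1.2]
gripper_width: 0.569
grip_force: 62.4
```

```bash
python3 -c "
from h import *
deltas(520,-165,200,94.3)"
```

```text
t 5.05 tcp [516.4 -23.1 200.2] yaw 92.0 q6 -0.08 -> [   1.4 -142.     0.2] [ 0.02 -0.19 -2.3 ] alt turn 2.296785337867547
```

Call:
drive_tool(deltas=[[0, -40, 0, 0, 0, -1], [0, -80, 0, 0, 0, -2], [0, -115, 0, 0, 0, -2.4], [0, -138, 0, 0, 0, -2.4], [0, -143, 0, 0, 0, -2.4], [0, -143, 0, 0, 0, -2.4], [0, -143, 0, 0, 0, -2.4]])

```text
time: 5.75
ee_pos: [0.522, -0.1635, 0.2013]
eef_rot: [-0.001, -0.038, 0.999, 0.0]
ft_force: [-0.6, 0.5, -0.8]
gripper_width: 0.569
grip_force: 62.4
```

```bash
python3 - <<'E'
from h import *
p=optics.get_image("wrist"); W=cloud(p); cv2.imwrite("pics/w2.png",p["color"]); np.savez("w2.npz",W=W,c=p["color"])
X,Y,Z=W[...,0],W[...,1],W[...,2]
for q in optics.tip_of(p,"carriage")[:3]: print(q, W[tuple(np.round(q["centre"]).astype(int))])
m=(abs(X-.478)<.06)&(abs(Y+.167)<.055)&(Z>.027)&(Z<.034); print("plate",m.sum(),rect(W[m]),cv2.minEnclosingCircle((W[m][:,:2]*1000).astype(np.float32)),np.median(W[m],0))
m=(abs(X-.478)<.1)&(abs(Y+.167)<.07)&(Z>.02)&(Z<.035); print("carr",m.sum(),rect(W[m]))
for sgn in (1,-1):
    m=(X<.52)&(X>.40)&(abs(Y+.167-sgn*.09)<.03)&(Z>.03)&(Z<.045)
    if m.sum()>20: print(sgn,m.sum(),rect(W[m]),np.polyfit(X[m],Y[m],1))
deltas(473,-168,80,94.3)
E
```

```text
{'centre': [126.9, 314.5], 'conf': 0.93} [ 0.4734678  -0.1713215   0.02955535]
plate 4728 (array([ 473.6, -166.4]), array([ 75.9, 112.9]), 4.3) ((473.49188232421875, -165.85003662109375), 64.34197235107422) [ 0.47390905 -0.16922526  0.02989013]
carr 11633 (array([ 491. , -166.8]), array([133.1, 179. ]), 15.0)
1 3237 (array([462.1, -85.1]), array([117.7,  24.7]), 4.5) [ 0.07604648 -0.12055492]
-1 2930 (array([ 468.7, -254.8]), array([104.1,  24.8]), 4.1) [ 0.0744119  -0.28929838]
t 5.85 tcp [ 522.4 -163.3  201.9] yaw 94.4 q6 -0.38 -> [ 49.5  -1.  122. ] [ 0.02 -0.04  0.09] alt turn -0.08822553617439155
```

View pics/w2.png

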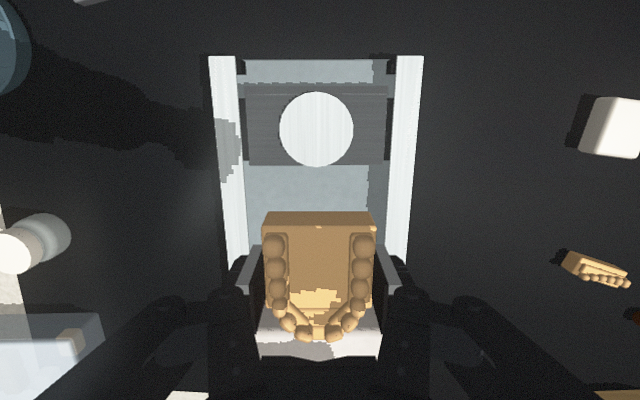

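The wrist view shows the arch held square between the fingers (about 320, 275). The plate is centred at about (128, 316) between the parallel guides. I refine the plate centre next.

```bash
python3 - <<'E'
from h import *
f=np.load("w2.npz"); W=f["W"]; g=f["c"].min(-1)
m=np.zeros(g.shape,bool); m[85:172,270:362]=g[85:172,270:362]>150
P=W[m]; P=P[np.isfinite(P[:,0])]; print(m.sum(),P.mean(0),np.ptp(P,0),(P.max(0)+P.min(0))/2,cv2.minEnclosingCircle((P[:,:2]*1000).astype(np.float32)))
X,Y,Z=W[...,0],W[...,1],W[...,2]
# rear edge: carriage body dark, height ~.026
th=np.radians(4.3); u=np.array([np.cos(th),np.sin(th)])
c=P.mean(0)[:2]; A=(W[...,:2]-c)@u; B=(W[...,:2]-c)@np.array([-u[1],u[0]])
k=(abs(B)<.06)&(abs(A)<.06)&(Z>.019)&(Z<.034); print("carriage along",np.percentile(A[k],[0.5,1,99,99.5]))
# held arch: rear bottom edge & position rel. tcp
k=(abs(X-.522)<.06)&(abs(Y+.163)<.06)&(Z>.19)&(Z<.26); print("held",k.sum(),rect(W[k]))
for s in ((.205,.218),(.218,.224),(.226,.24)):
    k2=k&(Z>s[0])&(Z<s[1])&(f["c"][...,2].astype(int)-f["c"][...,0]>40); print(s,k2.sum(),rect(W[k2]) if k2.sum()>5 else 0)
E
```

```text
4982 [ 0.48045212 -0.1689532   0.02712664] [0.08528494 0.09834506 0.02947814] [ 0.48306514 -0.16653703  0.01834304] ((496.0322265625, -168.3568878173828), 55.71686553955078)
carriage along [-0.04464208 -0.04461683  0.02977473  0.02996815]
held 24125 (array([ 527. , -163.3]), array([ 61. , 116.1]), 4.2)
(0.205, 0.218) 5429 (array([ 527. , -163.4]), array([61. , 49.6]), 4.0)
(0.218, 0.224) 3221 (array([ 526.4, -163.2]), array([59.1, 48.7]), 4.4)
(0.226, 0.24) 3321 (array([ 523.6, -163.5]), array([49.9, 45.8]), 4.3)
```

Call:
drive_tool(deltas=[[20, -1, 15, 0, 0, 0], [40, -2, 50, 0, 0, 0], [50.5, -2, 85, 0, 0, 0], [50.5, -2, 110, 0, 0, 0], [50.5, -2, 130, 0, 0, 0], [50.5, -2, 145, 0, 0, 0], [50.5, -2, 152, 0, 0, 0], [50.5, -2, 152, 0, 0, 0]])

```text
time: 6.65
ee_pos: [0.472, -0.1694, 0.0498]
eef_rot: [-0.001, -0.038, 0.999, 0.0]
ft_force: [-0.0, 0.3, -1.3]
gripper_width: 0.572
grip_force: 62.4
```

```bash
python3 - <<'E'
from h import *
deltas(472,-169,34,94.3)
p=optics.get_image("scene"); cv2.imwrite("pics/s2.png",cv2.resize(p["color"][120:260,230:400],None,fx=4,fy=4)); deltas(472,-169,34,94.3)
E
```

```text
t 6.65 tcp [ 472.  -169.4   49.8] yaw 94.4 q6 -0.42 -> [-0.1  0.4 15.8] [ 0.03 -0.07  0.08] alt turn -0.0773669702549995
t 6.7 tcp [ 472.5 -169.7   50.5] yaw 94.4 q6 -0.42 -> [ 0.4  0.7 16.5] [-0.   -0.01  0.07] alt turn -0.06757226723723875
```

View pics/s2.png

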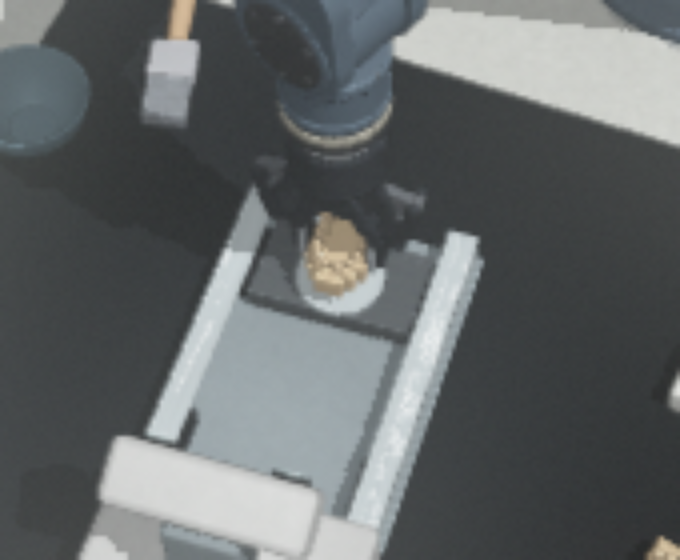

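The view shows the arch hovering over the plate (crop about 335, 265), centred on it. I lower it until it touches.

Call:
drive_tool(deltas=[[0, 0.5, 6, 0, 0, 0], [0, 0.5, 11, 0, 0, 0], [0, 0.5, 14, 0, 0, 0], [0, 0.5, 15, 0, 0, 0], [0, 0.5, 15.5, 0, 0, 0]])

```text
time: 7.2
ee_pos: [0.4723, -0.1698, 0.0348]
eef_rot: [-0.0, -0.038, 0.999, -0.0]
ft_force: [-0.4, 0.3, -0.8]
gripper_width: 0.569
grip_force: 62.4
```

Call:
drive_tool(deltas=[[0, 0, 0.6, 0, 0, 0], [0, 0, 1.2, 0, 0, 0], [0, 0, 1.2, 0, 0, 0]])

```text
time: 7.5
ee_pos: [0.4723, -0.1698, 0.0336]
eef_rot: [-0.0, -0.038, 0.999, -0.0]
ft_force: [-0.4, 0.9, -0.6]
gripper_width: 0.567
grip_force: 62.4
```

Call:
drive_tool(deltas=[[0, 0, 0.5, 0, 0, 0], [0, 0, 1, 0, 0, 0], [0, 0, 1, 0, 0, 0]])

```text
time: 7.8
ee_pos: [0.4724, -0.1698, 0.0335]
eef_rot: [0.0, -0.038, 0.999, -0.0]
ft_force: [-3.8, 1.3, 10.6]
gripper_width: 0.569
grip_force: 63.8
```

Call:
drive_tool(deltas=[[0, 0, -0.5, 0, 0, 0], [0, 0, -0.5, 0, 0, 0]])

```text
time: 8.0
ee_pos: [0.4724, -0.1698, 0.0335]
eef_rot: [0.0, -0.038, 0.999, -0.0]
ft_force: [-1.2, 0.5, 6.6]
gripper_width: 0.568
grip_force: 63.2
```

Call:
drive_tool(deltas=[[0, 0, 0, 0, 0, 0], [0, 0, 0, 0, 0, 0], [0, 0, 0, 0, 0, 0], [0, 0, 0, 0, 0, 0], [0, 0, 0, 0, 0, 0]], jaw=80)

```text
time: 8.5
ee_pos: [0.4723, -0.1697, 0.0331]
eef_rot: [-0.0, -0.038, 0.999, -0.0]
ft_force: [0.1, -0.8, -0.7]
gripper_width: 0.938
grip_force: 0.0
```

Call:
drive_tool(deltas=[[0, 0, -10, 0, 0, 0], [0, 0, -35, 0, 0, 0], [0, 0, -70, 0, 0, 0], [0, 0, -110, 0, 0, 0], [0, 0, -125, 0, 0, 0], [0, 0, -125, 0, 0, 0]])

```text
time: 9.1
ee_pos: [0.4738, -0.1703, 0.1614]
eef_rot: [0.002, -0.038, 0.999, -0.001]
ft_force: [0.2, 0.9, -0.1]
gripper_width: 0.936
grip_force: 0.0
```

```bash
python3 - <<'E'
from h import *
p=optics.get_image("top"); W=cloud(p); X,Y,Z=W[...,0],W[...,1],W[...,2]
p=optics.get_image("wrist"); cv2.imwrite("pics/w3.png",p["color"]); W=cloud(p); X,Y,Z=W[...,0],W[...,1],W[...,2]
for lo,hi in [(.045,.056),(.045,.075),(.027,.034)]:
    m=(abs(X-.475)<.06)&(abs(Y+.167)<.05)&(Z>lo)&(Z<hi); print(lo,hi,m.sum(),rect(W[m]))
deltas(410,-174,150,94.3)
E
```

```text
0.045 0.056 2621 (array([ 476.8, -169.5]), array([59.7, 50. ]), 4.4)
0.045 0.075 3739 (array([ 476.8, -169.5]), array([59.7, 50. ]), 4.4)
0.027 0.034 1373 (array([ 471.8, -167.1]), array([ 75.4, 102. ]), 3.3)
t 9.2 tcp [ 472.3 -169.7  158.3] yaw 94.3 q6 -0.42 -> [62.4  0.4  8.3] [-0.02  0.03  0.02] alt turn -0.0156731007509876
```

View pics/w3.png

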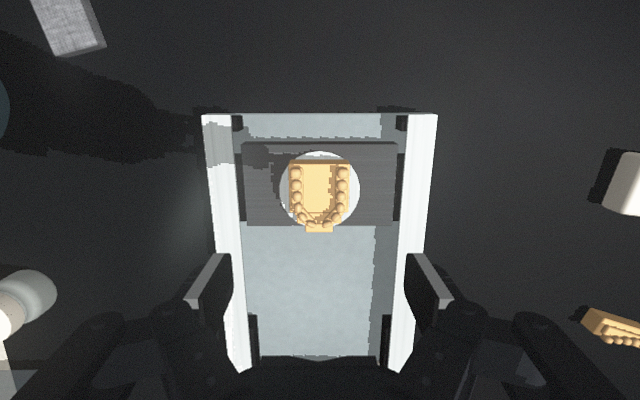

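The arch stands upright on the plate at (198, 319), free of the fingers. I check the plate centre against it and locate the rear edge.

```bash
python3 - <<'E'
from h import *
p=optics.get_image("wrist"); W=cloud(p); Z=W[...,2]
th=np.radians(4.35); u=np.array([np.cos(th),np.sin(th)]); v=np.array([-u[1],u[0]])
c=np.array([.4768,-.1695]); A=(W[...,:2]-c)@u*1000; B=(W[...,:2]-c)@v*1000
k=(abs(abs(B)-50)<10)&(abs(A)<70)&(Z>.018)&(Z<.03); print("carriage body A",np.percentile(A[k],[0,1,50,99,100]),"z",np.median(Z[k]))
k=(abs(B)<60)&(abs(A)<60)&(Z>.0275)&(Z<.033)&(p["color"].min(-1)>110); print("plate A",np.percentile(A[k],[.5,99.5]),"B",np.percentile(B[k],[.5,99.5]),k.sum())
k=(abs(A)<60)&(Z>.035)&(Z<.045)&(abs(B)>70)&(abs(B)<110); print("guides B",np.percentile(B[k&(B<0)],[1,99]),np.percentile(B[k&(B>0)],[1,99]))
E
```

```text
carriage body A [-41.83321806 -41.56785779  -6.86329122  33.17469449  34.06290828] z 0.025884584477449568
plate A [-36.11256739  31.04105237] B [-35.04830926  40.56048   ] 1106
guides B [-82.33248715 -78.45481552] [89.34044815 90.74628859]
```

The arch is within 1 mm of the plate centre, and the rear edge is 41.5 mm behind it. I shut the gripper, then move behind the rear edge and lower.

Call:
drive_tool(deltas=[[30, 0, 0, 0, 0, 0], [60, 0, 0, 0, 0, 0], [80, 0, 0, 0, 0, 0], [86, 0, 0, 0, 0, 0], [86, 0, 40, 0, 0, 0], [86, 0, 80, 0, 0, 0], [86, 0, 100, 0, 0, 0], [86, 0, 100, 0, 0, 0]], jaw=0)

```text
time: 10.05
ee_pos: [0.3848, -0.1752, 0.0553]
eef_rot: [-0.003, -0.038, 0.999, 0.001]
ft_force: [-0.0, -0.2, -0.1]
gripper_width: 0.003
grip_force: 0.0
```

```bash
python3 -c "
from h import *
deltas(391,-176,14,94.35)"
```

```text
t 10.05 tcp [ 384.8 -175.2   55.3] yaw 94.3 q6 -0.5 -> [-6.4 -1.4 41.3] [ 0.16 -0.3  -0.03] alt turn 0.029850884453594517
```

Call:
drive_tool(deltas=[[0, -1, 20, 0, 0, 0], [0, -1, 36, 0, 0, 0], [0, -1, 43, 0, 0, 0], [0, -1, 43, 0, 0, 0], [0, -1, 43, 0, 0, 0]])

```text
time: 10.55
ee_pos: [0.3872, -0.1774, 0.0158]
eef_rot: [0.0, -0.038, 0.999, -0.0]
ft_force: [0.7, -0.3, 0.9]
gripper_width: 0.002
grip_force: 0.0
```

```bash
python3 -c "
from h import *
deltas(424,-173,15,94.35)"
```

```text
t 10.55 tcp [ 387.2 -177.4   15.8] yaw 94.3 q6 -0.5 -> [-37.    1.6   0.9] [-0.03  0.03 -0.03] alt turn 0.03021152382663672
```

Call:
drive_tool(deltas=[[-8, 1.4, 0, 0, 0, 0], [-18, 1.4, 0, 0, 0, 0], [-26, 1.4, 0, 0, 0, 0], [-30, 1.4, 0, 0, 0, 0], [-34, 1.4, 0, 0, 0, 0], [-38, 1.4, 0, 0, 0, 0], [-42, 1.4, 0, 0, 0, 0], [-46, 1.4, 0, 0, 0, 0]])

```text
time: 11.35
ee_pos: [0.4322, -0.1722, 0.015]
eef_rot: [-0.0, -0.038, 0.999, 0.0]
ft_force: [-0.6, 0.3, -0.5]
gripper_width: 0.0
grip_force: 0.6
```

```bash
python3 -c "
from h import *
deltas(451,-171,15,94.35);print(get_state()['ft_force'])"
```

```text
t 11.35 tcp [ 432.2 -172.2   15. ] yaw 94.3 q6 -0.45 -> [-18.8  -0.2  -0. ] [ 0.01 -0.05 -0.04] alt turn 0.041923922613378295
[-0.64321065  0.28961882 -0.51988855]
```

Call:
drive_tool(deltas=[[-3, -0.3, 0, 0, 0, 0], [-7, -0.3, 0, 0, 0, 0], [-12, -0.3, 0, 0, 0, 0], [-18, -0.3, 0, 0, 0, 0], [-25, -0.3, 0, 0, 0, 0], [-32, -0.3, 0, 0, 0, 0], [-39, -0.3, 0, 0, 0, 0], [-46, -0.3, 0, 0, 0, 0]])

```text
time: 12.15
ee_pos: [0.479, -0.1691, 0.0152]
eef_rot: [0.0, -0.038, 0.999, -0.0]
ft_force: [-1.4, 0.5, 0.7]
gripper_width: 0.0
grip_force: 0.6
```

```bash
python3 - <<'E'
from h import *
print(get_state()['ft_force'])
p=optics.get_image("scene"); cv2.imwrite("pics/s3.png",cv2.resize(p["color"][120:260,230:400],None,fx=4,fy=4))
deltas(520,-166,15,94.35);W=cloud(p);X,Y,Z=W[...,0],W[...,1],W[...,2]
m=(abs(X-.5)<.09)&(abs(Y+.167)<.05)&(Z>.045)&(Z<.066)&(p["color"][...,2].astype(int)-p["color"][...,0]>30); print(m.sum(),rect(W[m]))
E
```

```text
[-1.36326279  0.53762138  0.68605862]
t 12.2 tcp [ 480.3 -169.3   15.3] yaw 94.3 q6 -0.41 -> [-39.8   0.3   0.3] [-0.03  0.08 -0.02] alt turn 0.019812121107364078
230 (array([ 532.9, -163. ]), array([47.4, 62.9]), 89.8)
```

View pics/s3.png

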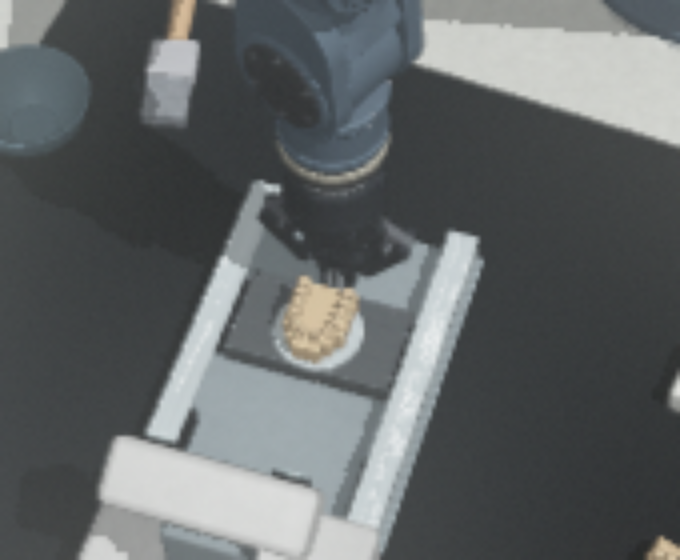

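The carriage moves straight with the arch still standing on the plate (crop 318, 320), so I continue pushing.

Call:
drive_tool(deltas=[[-4, 0.2, 0, 0, 0, 0], [-10, 0.2, 0, 0, 0, 0], [-17, 0.2, 0, 0, 0, 0], [-24, 0.2, 0, 0, 0, 0], [-31, 0.2, 0, 0, 0, 0], [-38, 0.2, 0, 0, 0, 0], [-44, 0.2, 0, 0, 0, 0], [-49, 0.2, 0, 0, 0, 0]])

```text
time: 13.0
ee_pos: [0.5277, -0.1652, 0.0151]
eef_rot: [0.0, -0.038, 0.999, -0.0]
ft_force: [-1.3, -0.6, 1.5]
gripper_width: 0.002
grip_force: 0.7
```

Call:
drive_tool(deltas=[[-3, 0, 0, 0, 0, 0], [-6, 0, 0, 0, 0, 0], [-9, 0, 0, 0, 0, 0], [-12, 0, 0, 0, 0, 0], [-14, 0, 0, 0, 0, 0]])

```text
time: 13.5
ee_pos: [0.5413, -0.1642, 0.0151]
eef_rot: [-0.0, -0.038, 0.999, -0.0]
ft_force: [-0.9, 0.5, 0.3]
gripper_width: 0.001
grip_force: 0.6
```

```bash
python3 -c "
from h import *
deltas(550,-164,15,94.35);print(get_state()['ft_force'])"
```

```text
t 13.5 tcp [ 541.3 -164.2   15.1] yaw 94.3 q6 -0.37 -> [-8.7 -0.4  0.1] [-0.   -0.   -0.03] alt turn 0.03435287287871347
[-0.88096377  0.45169315  0.31174211]
```

Call:
drive_tool(deltas=[[-1.5, 0, 0, 0, 0, 0], [-3, 0, 0, 0, 0, 0], [-4.5, 0, 0, 0, 0, 0], [-6, 0, 0, 0, 0, 0], [-6, 0, 0, 0, 0, 0]])

```text
time: 14.0
ee_pos: [0.5436, -0.1637, 0.0145]
eef_rot: [-0.003, -0.037, 0.999, 0.0]
ft_force: [-13.0, -2.7, 5.9]
gripper_width: -0.002
grip_force: 6.1
```

Call:
drive_tool(deltas=[[-1, 0, 0, 0, 0, 0], [-2, 0, 0, 0, 0, 0], [-2, 0, 0, 0, 0, 0]])

```text
time: 14.3
ee_pos: [0.5437, -0.1635, 0.0141]
eef_rot: [-0.005, -0.037, 0.999, 0.0]
ft_force: [-17.0, -3.1, 8.3]
gripper_width: 0.002
grip_force: 9.2
```

The force rose to 17 N with no further motion, so the carriage is probably at the stops. I back off, lift and check.

Call:
drive_tool(deltas=[[6, 0, 0, 0, 0, 0], [15, 0, 0, 0, 0, 0], [35, 0, 0, 0, 0, 0], [60, 0, -20, 0, 0, 0], [90, 0, -60, 0, 0, 0], [120, 0, -100, 0, 0, 0], [130, 0, -130, 0, 0, 0], [130, 0, -130, 0, 0, 0]])

```text
time: 15.1
ee_pos: [0.4202, -0.1743, 0.1493]
eef_rot: [0.003, -0.037, 0.999, -0.002]
ft_force: [0.3, -0.5, -0.6]
gripper_width: 0.0
grip_force: 0.0
```

```bash
python3 - <<'E'
from h import *
p=optics.get_image("scene"); a=p["color"]; W=cloud(p); Z=W[...,2]
q=optics.get_image("top"); b=q["color"]; V=cloud(q)
cv2.imwrite("pics/s4.png",np.vstack([cv2.resize(a[150:240,240:380],(700,300)),cv2.resize(b[105:250,270:380],(700,300))]) if 0 else np.hstack([cv2.resize(a[160:260,250:350],(400,400),interpolation=2),cv2.resize(b[130:230,280:380],(400,400),interpolation=2)]))
th=np.radians(4.35); u=np.array([np.cos(th),np.sin(th)]); v=np.array([-u[1],u[0]]); c=np.array([.4768,-.1695])
for n,I,w in(("scene",a,W),("top",b,V)):
    A=(w[...,:2]-c)@u*1000; B=(w[...,:2]-c)@v*1000; z=w[...,2]
    k=(abs(B)<62)&(abs(B)>38)&(A>20)&(A<175)&(z>.018)&(z<.034); print(n,"carriage A",np.percentile(A[k],[1,99]))
    k=(abs(B)<45)&(A>60)&(A<175)&(z>.044)&(z<.068); print("arch",k.sum(),np.percentile(A[k],[1,50,99]),np.percentile(B[k],[1,50,99]),z[k].max())
    k=(abs(B)<100)&(A>0)&(A<300)&(z>.15)&(z<.2); print("head front A",np.percentile(A[k],[1,5]))
    k=(abs(abs(B)-90)<12)&(A>-150)&(z>.033)&(z<.045); print("guide A",np.percentile(A[k],[.5,99.5]))
E
```

```text
scene carriage A [ 78.78954738 155.94416125]
arch 260 [ 92.25876345 119.82742216 149.80870277] [-22.33147756   0.99274949  25.2404218 ] 0.06665343140605717
head front A [250.97066412 256.89119569]
guide A [-60.8714354  314.95719054]
top carriage A [ 79.71374641 154.42770432]
arch 304 [ 91.08275416 116.85733651 149.73820251] [-23.83153542   0.21276424  24.82766092] 0.06769534755625206
head front A [244.9013828  247.43341208]
guide A [-55.14275213 216.00814219]
```

View pics/s4.png

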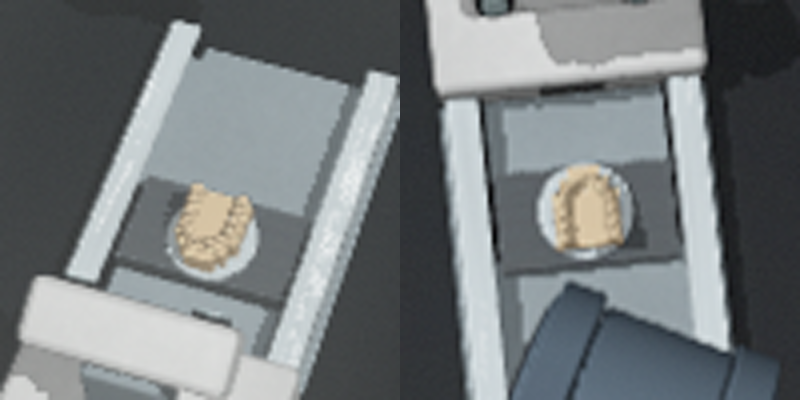

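The arch is still upright and centred on the plate. The carriage seems to be at the stops, but to be sure it isn't short of them I look from the wrist camera above.

Call:
drive_tool(deltas=[[-10, 0, -30, 0, 0, 0], [-40, 0, -50, 0, 0, 0], [-80, 0, -60, 0, 0, 0], [-120, 0, -60, 0, 0, 0], [-155, 0, -60, 0, 0, 0], [-175, 0, -60, 0, 0, 0], [-180, 0, -60, 0, 0, 0], [-180, 0, -60, 0, 0, 0]])

```text
time: 16.0
ee_pos: [0.599, -0.1594, 0.2031]
eef_rot: [-0.001, -0.038, 0.999, 0.0]
ft_force: [1.1, -0.8, 0.7]
gripper_width: -0.004
grip_force: 0.0
```

```bash
python3 - <<'E'
from h import *
p=optics.get_image("wrist"); cv2.imwrite("pics/w5.png",p["color"]); W=cloud(p)
np.savez("w5.npz",W=W,c=p["color"]); z=W[...,2]
th=np.radians(4.35); u=np.array([np.cos(th),np.sin(th)]); v=np.array([-u[1],u[0]]); c=np.array([.4768,-.1695])
A=(W[...,:2]-c)@u*1000; B=(W[...,:2]-c)@v*1000
k=(abs(abs(B)-50)<10)&(A>40)&(A<175)&(z>.018)&(z<.03); print("carriage A",np.percentile(A[k],[0.5,1,99,99.5]))
for b in (-70,-74,-78,70,74,78):
    k=(abs(B-b)<1.5)&(A>60)&(A<240)&(z>.002)&(z<.06); o=np.argsort(A[k]); a=A[k][o]; h=z[k][o]*1000
    print(b,[(int(x),round(float(np.median(h[(a>=x)&(a<x+4)])),0)) for x in range(72,220,4) if ((a>=x)&(a<x+4)).any()])
print(get_state()["ee_pos"])
E
```

```text
carriage A [ 77.05967963  77.17234912 152.49156697 152.69730532]
-70 [(72, 6.0), (76, 7.0), (88, 26.0), (92, 26.0), (96, 26.0), (100, 26.0), (104, 26.0), (108, 26.0), (112, 26.0), (116, 26.0), (120, 26.0), (124, 25.0), (128, 26.0), (132, 26.0), (136, 26.0), (140, 26.0), (144, 25.0), (148, 28.0), (152, 27.0), (156, 28.0), (160, 28.0), (164, 28.0), (168, 28.0), (172, 27.0), (176, 28.0), (180, 27.0), (184, 27.0), (188, 28.0), (192, 28.0), (196, 28.0), (200, 27.0), (204, 28.0), (208, 28.0), (212, 43.0), (216, 53.0)]
-74 [(72, 19.0), (76, 32.0), (80, 31.0), (84, 31.0), (88, 32.0), (92, 33.0), (96, 33.0), (100, 33.0), (104, 33.0), (108, 32.0), (112, 33.0), (116, 33.0), (120, 33.0), (124, 32.0), (128, 33.0), (132, 32.0), (136, 33.0), (140, 33.0), (144, 33.0), (148, 33.0), (152, 33.0), (156, 33.0), (160, 33.0), (164, 33.0), (168, 33.0), (172, 33.0), (176, 33.0), (180, 33.0), (184, 33.0), (188, 33.0), (192, 33.0), (196, 33.0), (200, 33.0), (204, 33.0), (208, 33.0), (212, 44.0), (216, 53.0)]
-78 [(72, 33.0), (76, 33.0), (80, 32.0), (84, 32.0), (88, 33.0), (92, 33.0), (96, 33.0), (100, 33.0), (
[... 1133 characters left out ...]
), (164, 33.0), (168, 30.0), (172, 32.0), (176, 31.0), (180, 29.0), (184, 30.0), (188, 31.0), (192, 31.0), (196, 32.0), (200, 29.0), (204, 31.0), (208, 32.0), (212, 42.0), (216, 53.0)]
78 [(72, 32.0), (76, 33.0), (80, 32.0), (84, 32.0), (88, 32.0), (92, 33.0), (96, 33.0), (100, 33.0), (104, 33.0), (108, 33.0), (112, 33.0), (116, 33.0), (120, 33.0), (124, 33.0), (128, 33.0), (132, 33.0), (136, 33.0), (140, 32.0), (144, 33.0), (148, 34.0), (152, 32.0), (156, 33.0), (160, 33.0), (164, 32.0), (168, 33.0), (172, 32.0), (176, 33.0), (180, 33.0), (184, 32.0), (188, 33.0), (192, 33.0), (196, 33.0), (200, 33.0), (204, 33.0), (208, 32.0), (212, 46.0), (216, 53.0)]
[ 0.59827429 -0.15961108  0.20369004]
```

View pics/w5.png

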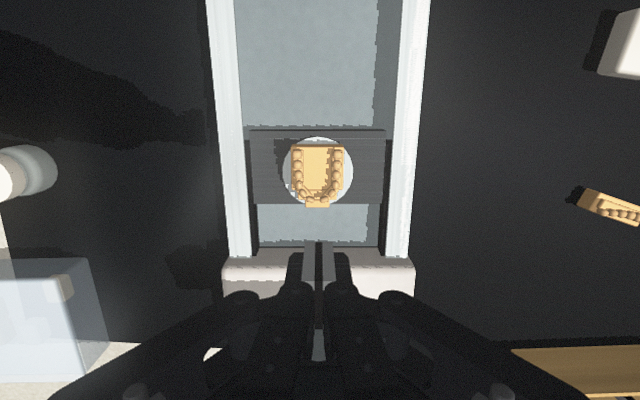

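The wrist view shows the arch upright on the plate (175, 318). The depth profile has the shoes at 88–148 with the end stops starting right at 148, so there is no gap. Measured against the housing front, the carriage is at x = +45, which is home.

```bash
python3 -c "
from h import *
print(order.finish_job())"
```

```text
the job is handed in; nothing more can be done
None
```

The arch stands upright on the plate, the carriage is fully home against its end stops, and the job was handed in at about 16 s with the robot touching nothing.

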